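# Gauge the mixer hubs and reject the bad ones

## Task

One of the three steel hubs has a bush bored to size: the narrow go end of the plug gauge enters its bush and the wider no-go step stops on it; in one other hub the go end will not enter the bush, and in the other the no-go step goes in too. Find out with the gauge which is which, and leave the gauge standing upright, let go, in the good hub, as far down as it goes by itself, with that hub still standing about where it was. Put the other two hubs side by side on the floor of the red reject tray and leave the other things on the bench alone.

Things in the scene. Friction and masses are not known exactly. Their poses are not given: they have to be found in the camera images.
- hub_a_c (a point): Centre, half-way up (22.5 mm above its underside), of an upright round bright steel hub, outer diameter 52 mm, 45 mm tall, about 0.35 kg, standing on the bench; z is its axis. Its inside is told under hub_a. The three hubs look alike outside; the names tell nothing of their bores.
- hub_b_c (a point): Another hub, the same outside as hub_a_c; only the bore of its bush differs. Point and axes as there.
- hub_c_c (a point): Another hub, the same outside as hub_a_c; only the bore of its bush differs. Point and axes as there.
- gauge_grip (a point): Middle of the dark round handle (24 mm thick, 52 mm tall) of the stepped plug gauge, which hangs upright in its blue stand; 78 mm above the gauge's tip; z points up. From the tip up: go end 20 mm diameter, 12 mm long; no-go step 24 mm diameter, 35 mm long; red flange 34 mm diameter, 5 mm thick; handle, its top 104 mm above the tip. About 0.22 kg.
- gauge_tip (a point): Centre of the lower end of the gauge's go end; z points up along the gauge. Lowered into a hub it stops with the tip 27 mm above the hub's underside if the go end does not enter the bush (too narrow, or off the bore's axis), 15 mm if the go end is in and the no-go step stops, 0 to 4 mm if both go in. Too far off-centre, it is caught at 33 mm, the no-go step on the hub's rim.
- gauge: The plug gauge; origin at the centre of the tip of its go end, z up along it.
- stand: Blue block 80 x 80 mm, 55 mm tall, fixed, with a 27 mm through hole in the middle in which the gauge hangs by its red flange. Origin: centre of its underside.
- tray_in (a point): Centre of the inner floor of the fixed red reject tray (outside 230 x 160 mm, walls 4 mm thick and 35 mm high, inner floor about 4 mm above the bench). x runs along its long side, z up.
- hub_a: Hub of hub_a_c; origin at the centre of its underside. All hubs: a 27 mm wide entry goes 18 mm down to the flat top of a brass bush, 12 mm thick, caught 15 to 27 mm above the underside, free to float 0.5 mm sideways; below it a 27 mm hole goes through to the bench. Bush bore: 18, 22 or 28 mm, one of each, in random order.
- hub_b: Hub of hub_b_c; origin at the centre of its underside.
- hub_c: Hub of hub_c_c; origin at the centre of its underside.
- gear: Bystander: small steel pinion gear, 52 mm across, 24 mm tall. Leave it alone.
- grease_jar: Bystander: white jar with a yellow cap, 56 mm across, 60 mm tall. Leave it alone.
- driver: Bystander: orange-handled screwdriver lying on the bench between the robot and the hubs. Leave it alone.
- spanner: Bystander: steel spanner lying at the back. Leave it alone.
- pulley: Bystander: black plastic belt pulley, 56 mm across, 20 mm tall. Leave it alone.
- screw_cup: Bystander: green plastic bowl, 70 mm across, 40 mm tall. Leave it alone.
Mind the look-alikes: they are no part of the job. Leave any black or pink look-alike of the hub_a alone. What is shaped like the hub_b but black is not meant.

How it is judged:
By the outcome, as a careful person would: the job done as asked, in the order asked, and still so for the second after the job is handed in, with the robot touching nothing.
It also fails if it takes over 72 s, if anything falls off the work surface, if the arm or the gripper's body presses on something with over 40 N, if the wrist force passes 120 N, or if a joint passes its speed limit or range.

## Robot

A 7-joint arm with a two-finger parallel gripper is mounted at the origin on the work surface. World frame = base frame: x ahead of the robot, y to its left, z up, the work surface at z = 0. Lengths are in m, angles in degrees, forces in N, time in s.
With the tool pointing down it reaches from about 0.425 to 0.875 m from the base axis. Payload 4.7 kg.
Tool frame: the origin (TCP) lies at the very end of the fingers, on their centre line; the grasp point (between the pads) lies env.grip_point_offset behind it (env.grip_point_offset is the distance from the TCP to the grasp point, in m); z points along the fingers, y is the direction in which the jaws open and shut (so a half turn about z gives the same grasp; the last joint's range is limited). The gripper opens to 87 mm and grips with 3 to 60 N. Pads are 19 mm wide; open, the fingers measure 117 mm over their backs; the gripper's body (75 mm by 190 mm) begins 51 mm behind the grasp point.
Start: joints at [-76.312, 18.392, -4.016, 83.108, 1.295, 78.541, -3.26], TCP at [0.145, 0.634, 0.223] pointing down, gripper open.
Joint ranges: [-163.93, 163.93], [-17.29, 119.83], [-79.2, 71.16], [3.27, 140.29], [-89.18, 269.18], [5.43, 117.66], [-154.24, 154.24]. Speed limits (degrees/s): [147.25, 147.25, 180, 180, 180, 180, 180].

## Interface

Orientations are given as [roll, pitch, yaw] about the fixed x, y, z axes, in that order (R = Rz(yaw) Ry(pitch) Rx(roll)).
In Python, from cell import env gives the robot as it stands.
- The arm moves only by the tool send_rows, never from a script. Its argument "plan" is a list of rows, each a list of 7 numbers: the finger opening in mm, from 0 to 87, then the shift along the tool's x, y, z in mm, then the turn, a rotation vector about the tool's x, y, z in rad. A call has 1 to 12 rows; each row shifts and turns the commanded pose from where the row before left it, along the tool's axes as they then stand; what a row does not reach is not made up. A row lasts 1/10 s, in which the tool goes at most 50 mm and 8.59 degrees, less where a joint would pass 70% of its speed; a pose out of reach is approached as far as the arm can. A call is refused whole if a number of a shift passes 50 or a number of a turn 0.15, either way. A call with a gripper value outside its range is refused whole. The fingers move at their own pace and stop on an object; "grip_force" is the grip in N (left out, the last holds). Time passes only in rows, so rows that do not move let the fingers close. It gives the time, the measured TCP pose, the force and the opening at its end, in the units of the state.
- env.get_obs(): the state, without advancing time (a new reading comes with each control period).
- env.read_camera(name): name is "scene" or "side" or "wrist"; returns the picture (480x640x3 uint8, red, green, blue); there is no depth.
- env.get_calibration(name): a dict with "fx", "fy", "cx", "cy" (pixels), "k1" (the pictures are not rectified: a ray, as slopes to the right and down, at radius r is drawn at 1 + k1 r^2 times it, then the intrinsics apply), "extrinsics" (4x4, takes a point from camera to world coordinates). Camera axes: x right, y down, z forward; pixel columns grow to the right and rows downward; lengths in m; the calibration is good to about 2 mm. A picture is of the moment at which its call begins: read the wrist's pose just before it. get_calibration takes no time and is no camera call; for the wrist camera it gives the pose at the moment of the call.
- env.sign_off(): hands the job in, once; it reports no verdict.
Trained networks look in the newest picture that a camera, given by its name, has taken for a name from the list of things; names that differ only in an ending like _2 or _b are one class to them, and where a whole thing is asked for, a point or a joint stands for the part that bears it (a point fixed in the world has none). Each returns a list of dicts, best first, with "confidence" (0 to 1); they miss things now and then, are a little off and sometimes report something else, mostly with a low value. They report only what shows in the picture. A call takes as long as a camera call. They do not tell look-alikes from the thing itself.
- env.regions_of(camera, query): "region" (480x640 bool, what is visible of it) and "rect" ([left, top, right, bottom] in pixels, round what is visible of it).
The state is a dict: "time_s": time; "qpos": joint angles; "joint_velocities": joint speeds; "effort": joint torques, N m; "tool_pos": TCP position; "tool_rot": TCP orientation; "force": force on the tool from outside, world axes, zero at the start; "wrist_torque": the same for the moment, N m; "grip_width": finger opening in m.
Only numpy, scipy, OpenCV 4.12 (cv2) and the standard library are available. Lean on these libraries where they do the work, as an engineer would, in place of code of your own. Each camera call takes 0.05 s, during which the arm holds its last target. There are 200 camera calls.

## Working session

There is one attempt and no reset: what is moved stays moved. The work goes in short steps, Python scripts to look and compute and a tool call to move; the robot and the scene stay as the last step left them, time stands still between calls to the robot, and variables do not carry over. Pictures are saved under pics/ and viewed, about 8 in all and at most 12, crops included, and the job is handed in when it is done.

Besides the shell and the picture viewer there is one more tool, called after "Call:" as a command line: name --pt "numbers of a row" for each row, then --argument value for the rest. send_rows: Moves the arm, as the interface text tells. Its arguments: {"type":"object","properties":{"plan":{"type":"array"},"grip_force":{"type":"number"}},"required":["plan"]}

```bash
ls; mkdir -p pics; python3 - <<'E'
from cell import env
import cv2
o=env.get_obs()
for k in o: print(k,o[k])
print(env.grip_point_offset)
for c in("scene","side"):
    p=env.read_camera(c); cv2.imwrite(f'pics/{c}0.png',p[:,:,::-1]); k=env.get_calibration(c);print(c,k)
    for q in("hub_a","gauge","stand","tray_in","gear","pulley"):
        for d in env.regions_of(c,q): print(c,q,round(d['confidence'],2),d['rect'])
E
```

```text
pics
time_s 0.0
qpos [-76.31317709  18.44052604  -4.01428585  83.17571415   1.29535904
  78.54136234  -3.26077508]
joint_velocities [ 0.01544221  0.04643598  0.01276755 -0.04480911  0.01697152  0.10281612
  0.01616925]
effort [-1.99664532e-05 -4.91283381e+01 -4.04036539e-01 -3.12524128e+01
 -6.41645584e-02  4.36808739e-02  1.55156176e-04]
tool_pos [0.14481953 0.63308199 0.22143762]
tool_rot [-1.79887658e+02  6.56445156e-03  1.67121066e+02]
force [ 0.49771524 -0.52622217 -0.25498034]
wrist_torque [-0.02987729  0.06881591  0.00494372]
grip_width 0.08712153186246688
0.0187
scene {'fx': 599.7438883473474, 'fy': 599.7438883473474, 'cx': 323.37459589085813, 'cy': 243.98576448817042, 'k1': -0.13588249491867807, 'extrinsics': array([[ 0.57748075,  0.61297601, -0.53923686,  1.21740514],
       [ 0.81631588, -0.44326016,  0.37033607, -0.46312674],
       [-0.01201509, -0.65404957, -0.75635626,  1.05304821],
       [ 0.        ,  0.        ,  0.        ,  1.        ]])}
scene hub_a 0.96 [357.3, 223.4, 382.6, 249.5]
scene hub_a 0.91 [332.2, 191.9, 353.4, 213.9]
scene hub_a 0.81 [232.8, 266.5, 26
[... 1075 characters left out ...]
766],
       [ 0.        ,  0.        ,  0.        ,  1.        ]])}
side hub_a 0.96 [314.1, 300.0, 341.9, 331.5]
side hub_a 0.91 [279.0, 206.8, 305.9, 235.4]
side hub_a 0.75 [265.9, 321.9, 296.9, 353.3]
side hub_a 0.69 [225.2, 208.1, 246.9, 237.7]
side hub_a 0.69 [228.5, 354.1, 259.6, 384.4]
side hub_a 0.66 [311.4, 258.2, 330.0, 288.6]
side hub_a 0.62 [341.9, 366.6, 371.0, 405.1]
side gauge 0.81 [289.5, 379.0, 303.6, 408.6]
side stand 0.85 [270.4, 380.3, 320.7, 437.2]
side tray_in 0.68 [212.1, 141.5, 314.6, 209.6]
side gear 0.81 [371.0, 270.0, 395.3, 294.0]
side gear 0.63 [282.5, 203.8, 306.8, 236.9]
side pulley 0.96 [342.5, 183.6, 362.9, 209.3]
side pulley 0.53 [287.1, 378.9, 309.1, 406.2]
```

```bash
python3 - <<'E'
import cv2
a=cv2.imread('pics/scene0.png');cv2.imwrite('pics/sc1.png',cv2.resize(a[170:430,140:480],(785,600),interpolation=cv2.INTER_CUBIC))
a=cv2.imread('pics/side0.png');cv2.imwrite('pics/si1.png',cv2.resize(a[130:450,180:600],(787,600),interpolation=cv2.INTER_CUBIC))
E
```

```text
(no output)
```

View pics/sc1.png

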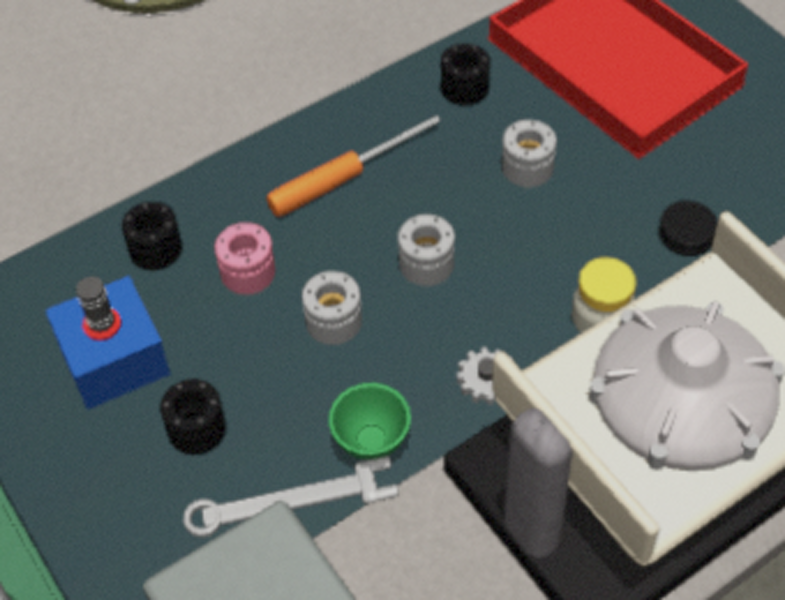

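View pics/si1.png

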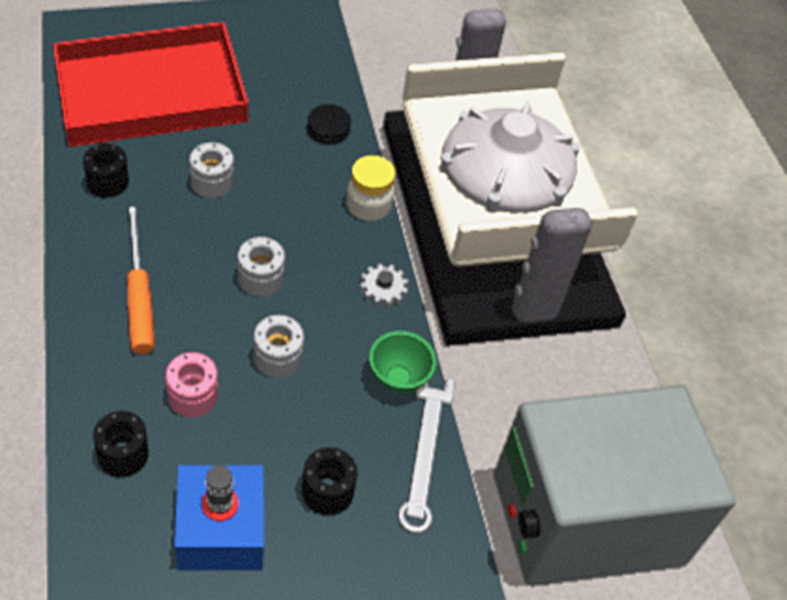

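The scene crop shows three steel hubs with brass inside, at full-picture pixels (369,235), (324,277) and (284,302). These could be mistaken for them: black look-alikes at (341,202), (206,271) and (223,350), and a pink one at (246,281). The gauge is in the blue stand at (180,303), the tray is top right, and the driver lies at (275,250). The side view agrees. Next I fit positions from the silhouettes in both views.

```bash
cat > h.py <<'E'
from cell import env
import numpy as np, cv2
from scipy.optimize import least_squares
def proj(P,k):
    T=np.linalg.inv(k['extrinsics']); c=(T[:3,:3]@np.asarray(P,float).T).T+T[:3,3]
    s=c[:,:2]/c[:,2:]; r2=(s**2).sum(1,keepdims=True); s=s*(1+k['k1']*r2)
    return s*[k['fx'],k['fy']]+[k['cx'],k['cy']]
t=np.linspace(0,2*np.pi,48,endpoint=False)
def cyl(r,z0,z1): return np.vstack([np.c_[r*np.cos(t),r*np.sin(t),0*t+z] for z in(z0,z1)])
def box(a,b,h): return np.array([[x,y,z] for x in(-a/2,a/2) for y in(-b/2,b/2) for z in(0,h)])
an=np.arange(0,2*np.pi,np.pi/8); D=np.c_[np.cos(an),np.sin(an)]
def sup(p): return (p@D.T).max(0)
def hull(region):
    n,l,st,_=cv2.connectedComponentsWithStats(region.astype(np.uint8)); i=1+st[1:,4].argmax()
    y,x=np.nonzero(l==i); return np.vstack([np.c_[x+dx,y+dy] for dx in(-.5,.5) for dy in(-.5,.5)])
def fit(model,obs,x0):
    """obs: list of (region,calib); fits x,y[,yaw]"""
    S=[sup(hull(r)) for r,k in obs]
    def f(v):
        a=v[2] if len(v)>2 else 0; R=np.array([[np.cos(a),-np.sin(a)],[np.sin(a),np.cos(a)]])
        P=model.copy(); P[:,:2]=P[:,:2]@R.T+v[:2]
        return np.concatenate([sup(proj(P,k))-s for s,(r,k) in zip(S,obs)])
    q=least_squares(f,x0,loss='soft_l1',x_scale=[.01,.01,.1][:len(x0)]); return q.x,np.abs(q.fun).mean()
def ray(u,v,k,z):
    s0=np.array([(u-k['cx'])/k['fx'],(v-k['cy'])/k['fy']]);s=s0.copy()
    for _ in range(9): s=s0/(1+k['k1']*(s@s))
    E=k['extrinsics'];d=E[:3,:3]@[*s,1];return E[:3,3]+d*(z-E[2,3])/d[2]
E
python3 - <<'E'
from h import *
K={c:env.get_calibration(c) for c in('scene','side')}
I={c:cv2.imread(f'pics/{c}0.png')[:,:,::-1] for c in K}
def near(c,q,px):
    L=[d for d in env.regions_of(c,q) if np.hypot((d['rect'][0]+d['rect'][2])/2-px[0],(d['rect'][1]+d['rect'][3])/2-px[1])<12]
    return [(L[0]['region'],K[c])] if L else []
def go(name,q,model,ps,pd,yaw=False,z=.02):
    oo=near('scene',q,ps)+near('side',q,pd)
    for sub in ([oo] if len(oo)<2 else [oo,oo[:1],oo[1:]]):
        x0=list(ray(*pd,K['side'],z)[:2])+([0.1] if yaw else [])
        print(name,len(oo),*[np.round(v,4) for v in fit(model,sub,x0)])
hub=cyl(.026,0,.045)
go('h1','hub_a',hub,(369,235),(292,220));go('h2','hub_a',hub,(325,277),(320,273));go('h3','hub_a',hub,(285,303),(328,315))
go('black1','hub_a',hub,(342,202),(236,222));go('blk2','hub_a',hub,(206,274),(243,369));go('pink','hub_a',hub,(246,281),(281,337));go('blk3','hub_a',hub,(223,350),(356,386))
go('stand','stand',box(.08,.08,.055),(188,318),(295,408),True)
for c in K:
    a=I[c].astype(int); m=(a[:,:,0]>90)&(a[:,:,1]<70)&(a[:,:,2]<70); print('tray',c,hull(m).min(0),hull(m).max(0),*fit(box(.23,.16,.035),[(m,K[c])],[.35,.45,.1]))
E
```

```text
h1 2 [0.5237 0.1398] 0.4349
h1 2 [0.524  0.1401] 0.4928
h1 2 [0.5235 0.1394] 0.3747
h2 2 [ 0.5625 -0.013 ] 0.4419
h2 2 [ 0.5623 -0.0125] 0.3712
h2 2 [ 0.5625 -0.0136] 0.4907
h3 2 [ 0.5675 -0.121 ] 0.4956
h3 2 [ 0.5663 -0.1199] 0.3167
h3 2 [ 0.5681 -0.1221] 0.3892
black1 2 [0.398  0.1538] 0.3778
black1 2 [0.3983 0.1537] 0.4001
black1 2 [0.3979 0.1539] 0.3433
blk2 2 [ 0.3963 -0.2154] 0.4091
blk2 2 [ 0.3958 -0.2156] 0.516
blk2 2 [ 0.3965 -0.2153] 0.287
pink 2 [ 0.4718 -0.1562] 0.4587
pink 2 [ 0.4714 -0.1559] 0.4189
pink 2 [ 0.4719 -0.1566] 0.4852
blk3 2 [ 0.594  -0.2809] 0.4989
blk3 2 [ 0.5951 -0.2812] 0.4487
blk3 2 [ 0.5934 -0.2808] 0.3907
stand 2 [ 0.4856 -0.3066 -0.1097] 0.7838
stand 2 [ 0.4865 -0.3062 -0.0917] 0.5716
stand 2 [ 0.4854 -0.3072 -0.1348] 0.8343
tray scene [350.5 151.5] [463.5 238.5] [0.46104617 0.30734951 0.08198096] 0.3909591110988647
tray side [207.5 141.5] [312.5 207.5] [0.46022169 0.31094075 0.07883111] 0.35821026497842406
```

```bash
cat >> h.py <<'E'
from scipy.spatial.transform import Rotation as Rn
def tool(o=None):
    o=o or env.get_obs(); T=np.eye(4); T[:3,:3]=Rn.from_euler('xyz',o['tool_rot'],degrees=True).as_matrix(); T[:3,3]=o['tool_pos']; return T
def to(p,yaw=None,T=None):
    """shift in tool mm to world TCP p, and turn about tool z (rad) to yaw"""
    T=tool() if T is None else T
    d=T[:3,:3].T@(np.array(p)-T[:3,3])*1000; o=np.degrees(np.arctan2(T[1,0],T[0,0]))
    w=0 if yaw is None else -np.radians((yaw-o+180)%360-180)
    return np.round(d,1),round(w,3)
E
python3 - <<'E'
from h import *
k=env.get_calibration('wrist'); print({a:k[a] for a in('fx','cx','cy','k1')}); print(np.round(np.linalg.inv(tool())@k['extrinsics'],4))
# waypoint sums in arc: az from 77.1 radius .65 -> hub views
T=tool(); print(np.round(T,4))
for p,y in (([.36,.5,.25],150),([.5237,.1398,.25],105),([.5625,-.013,.25],90),([.5675,-.121,.25],80)):
    print(p,to(p,y,T)); T=T.copy(); T[:3,3]=p; T[:3,:3]=Rn.from_euler('xyz',[180,0,y],degrees=True).as_matrix()
E
```

```text
{'fx': 377.0477771201465, 'cx': 318.2534141020797, 'cy': 241.37406090703843, 'k1': -0.044265258793060314}
[[-6.000e-04 -9.539e-01 -3.003e-01  8.260e-02]
 [ 1.000e+00 -8.000e-04  5.000e-04 -1.000e-04]
 [-7.000e-04 -3.003e-01  9.539e-01 -1.610e-01]
 [ 0.000e+00  0.000e+00  0.000e+00  1.000e+00]]
[[-9.748e-01  2.229e-01  1.000e-04  1.449e-01]
 [ 2.229e-01  9.748e-01  0.000e+00  6.337e-01]
 [-0.000e+00  0.000e+00 -1.000e+00  2.226e-01]
 [ 0.000e+00  0.000e+00  0.000e+00  1.000e+00]]
[0.36, 0.5, 0.25] (array([-239.5,  -82.4,  -27.4]), np.float64(0.299))
[0.5237, 0.1398, 0.25] (array([-321.9, -230.1,   -0. ]), np.float64(0.785))
[0.5625, -0.013, 0.25] (array([-157.6,   -2.1,   -0. ]), np.float64(0.262))
[0.5675, -0.121, 0.25] (array([-108.,    5.,    0.]), np.float64(0.175))
```

```bash
cat >> h.py <<'E'
def rows(way,w,n=None,T=None):
    """way: list of (xyz,yaw); prints rows, opening w; splits by 48 mm / .14 rad"""
    T=(tool() if T is None else T).copy(); yaw=np.degrees(np.arctan2(T[1,0],T[0,0])); out=[]
    for p,y in way:
        p=np.array(p,float); dy=(y-yaw+180)%360-180; p0=T[:3,3].copy(); y0=yaw
        m=max(1,int(np.ceil(max(np.abs(p-p0).max()*1000/48*1.2,abs(np.radians(dy))/.14))))
        for i in range(1,m+1):
            d,wz=to(p0+(p-p0)*i/m,y0+dy*i/m,T); d=np.round(d); wz=round(wz,2); out.append([w,*map(int,d),0,0,wz])
            T[:3,3]+=T[:3,:3]@d/1000; yaw-=np.degrees(wz); T[:3,:3]=T[:3,:3]@Rn.from_rotvec([0,0,wz]).as_matrix()
    print(len(out),str(out).replace(' ','')); print(np.round(T[:3,3],4),yaw)
    return T
E
python3 - <<'E'
from h import *
rows([([.40,.44,.25],120),([.5237,.1398,.22],90)],60)
E
```

```text
15 [[60,-42,-19,-4,0,0,np.float64(0.12)],[60,-43,-14,-4,0,0,np.float64(0.12)],[60,-45,-8,-4,0,0,np.float64(0.11)],[60,-46,-3,-4,0,0,np.float64(0.12)],[60,-46,2,-4,0,0,np.float64(0.12)],[60,-45,7,-4,0,0,np.float64(0.12)],[60,-44,13,-3,0,0,np.float64(0.11)],[60,-40,-6,4,0,0,np.float64(0.07)],[60,-41,-2,3,0,0,np.float64(0.06)],[60,-40,0,4,0,0,np.float64(0.07)],[60,-41,2,4,0,0,np.float64(0.06)],[60,-40,5,4,0,0,np.float64(0.07)],[60,-40,8,3,0,0,np.float64(0.06)],[60,-39,10,4,0,0,np.float64(0.07)],[60,-38,13,4,0,0,np.float64(0.07)]]
[0.5234 0.14   0.2196] 89.77223913843925
```

Call:
send_rows --pt "60 -42 -19 -4 0 0 0.12" --pt "60 -43 -14 -4 0 0 0.12" --pt "60 -45 -8 -4 0 0 0.11" --pt "60 -46 -3 -4 0 0 0.12" --pt "60 -46 2 -4 0 0 0.12" --pt "60 -45 7 -4 0 0 0.12" --pt "60 -44 13 -3 0 0 0.11" --pt "60 -40 -6 4 0 0 0.07" --pt "60 -41 -2 3 0 0 0.06" --pt "60 -40 0 4 0 0 0.07" --pt "60 -41 2 4 0 0 0.06" --pt "60 -40 5 4 0 0 0.07"

```text
time_s: 2.7
tool_pos: [0.4776, 0.2504, 0.2307]
tool_rot: [180.0, -0.0, 101.1]
force: [0.5, 1.4, 0.5]
grip_width: 0.0598
```

Call:
send_rows --pt "60 -40 8 3 0 0 0.06" --pt "60 -39 10 4 0 0 0.07" --pt "60 -38 13 4 0 0 0.07" --pt "60 0 0 0 0 0 0" --pt "60 0 0 0 0 0 0" --pt "60 0 0 0 0 0 0"

```text
time_s: 3.3
tool_pos: [0.5231, 0.1413, 0.2197]
tool_rot: [-180.0, -0.0, 89.9]
force: [0.1, -0.2, 0.2]
grip_width: 0.0604
```

```bash
cat >> h.py <<'E'
def wlook(name,q,model,x0,show=None):
    """wrist view fit at current pose"""
    k=env.get_calibration('wrist'); im=env.read_camera('wrist'); cv2.imwrite(f'pics/{name}.png',im[:,:,::-1])
    px=proj([[*x0[:2],.03]],k)[0]
    L=[d for d in env.regions_of('wrist',q) if np.hypot((d['rect'][0]+d['rect'][2])/2-px[0],(d['rect'][1]+d['rect'][3])/2-px[1])<40]
    if not L: print('none near',px); return
    print(name,L[0]['confidence'],np.round(L[0]['rect']),*[np.round(v,4) for v in fit(model,[(L[0]['region'],k)],x0)])
E
python3 - <<'E'
from h import *
o=env.get_obs(); print(o['time_s'],o['tool_pos'],o['tool_rot'],o['joint_velocities'].round(2))
wlook('w_h1','hub_a',cyl(.026,0,.045),[.5237,.1398])
E
```

```text
3.3 [0.52307343 0.14134964 0.21966485] [-1.79997033e+02 -4.82976926e-02  8.98861171e+01] [-0.72  0.05 -0.51 -0.04  0.13  0.07 -0.01]
w_h1 0.97 [290. 180. 350. 245.] [0.5244 0.1404] 0.3606
```

Call:
send_rows --pt "60 -38 10 0 0 0 0" --pt "60 -39 10 0 0 0 0" --pt "60 -39 10 0 0 0 0" --pt "60 -38 10 0 0 0 0" --pt "60 0 0 0 0 0 0" --pt "60 0 0 0 0 0 0"

```text
time_s: 4.0
tool_pos: [0.5629, -0.0139, 0.2196]
tool_rot: [-180.0, -0.0, 89.7]
force: [0.3, 0.5, 0.0]
grip_width: 0.0602
```

```bash
python3 - <<'E'
from h import *
print(env.get_obs()['tool_pos'])
wlook('w_h2','hub_a',cyl(.026,0,.045),[.5625,-.013])
E
```

```text
[ 0.56287921 -0.01386799  0.21956083]
w_h2 0.88 [294. 181. 348. 240.] [ 0.564  -0.0125] 0.4398
```

Call:
send_rows --pt "60 -36 2 0 0 0 0" --pt "60 -36 1 0 0 0 0" --pt "60 -36 2 0 0 0 0" --pt "60 0 0 0 0 0 0" --pt "60 0 0 0 0 0 0"

```text
time_s: 4.6
tool_pos: [0.5675, -0.1209, 0.2195]
tool_rot: [-180.0, -0.1, 89.8]
force: [0.4, 0.4, -0.1]
grip_width: 0.06
```

```bash
python3 - <<'E'
from h import *
print(env.get_obs()['tool_pos'])
wlook('w_h3','hub_a',cyl(.026,0,.045),[.5675,-.121])
E
```

```text
[ 0.56750353 -0.12092008  0.21945045]
w_h3 0.67 [292. 184. 348. 242.] [ 0.5681 -0.1203] 0.654
```

Call:
send_rows --pt "60 -37 -16 0 0 0 0" --pt "60 -37 -17 0 0 0 0" --pt "60 -37 -16 0 0 0 0" --pt "60 -37 -17 0 0 0 0" --pt "60 -37 -16 0 0 0 0" --pt "60 0 0 0 0 0 0" --pt "60 0 0 0 0 0 0"

```text
time_s: 5.4
tool_pos: [0.4851, -0.3059, 0.2195]
tool_rot: [180.0, -0.1, 89.8]
force: [1.0, 0.5, -0.7]
grip_width: 0.0601
```

```bash
python3 - <<'E'
from h import *
print(env.get_obs()['tool_pos'])
wlook('w_g','stand',box(.08,.08,.055),[.4854,-.307,-.11])
k=env.get_calibration('wrist')
for d in env.regions_of('wrist','gauge'): print(d['confidence'],d['rect'])
b=np.vstack([cyl(.012,.06,.112),cyl(.017,.055,.060)])
for d in env.regions_of('wrist','gauge')[:1]: print(fit(b,[(d['region'],k)],[.4854,-.307]),fit(cyl(.012,.06,.112),[(d['region'],k)],[.4854,-.307]))
a=cv2.imread('pics/w_g.png'); c=cv2.imread('pics/w_h3.png'); cv2.imwrite('pics/wv.png',np.hstack([a[90:390,160:480],c[90:390,160:480]]))
E
```

```text
[ 0.48506465 -0.30590091  0.2195211 ]
none near [318.21285524 215.31518151]
0.72 [299.2, 204.4, 338.9, 253.4]
(array([ 0.48707906, -0.30453733]), np.float64(0.5322216001960736)) (array([ 0.48704747, -0.30193969]), np.float64(2.7893459471897453))
```

View pics/wv.png

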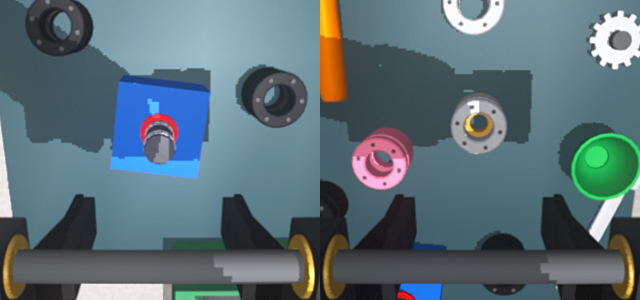

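The crop shows the gauge in the blue stand with its handle (near 318,225 in the full wrist frame), centred between the fingers. h3 is bright steel with brass inside. The wrist and external fits agree to about 1 mm, so I'll grasp the gauge.

Call:
send_rows --pt "60 1 1 38 0 0 0" --pt "60 0 0 38 0 0 0" --pt "60 0 0 38 0 0 0" --pt "60 0 0 34 0 0 0" --pt "60 0 0 0 0 0 0" --pt "22 0 0 0 0 0 0" --pt "20 0 0 0 0 0 0" --pt "20 0 0 0 0 0 0" --pt "20 0 0 0 0 0 0" --pt "20 0 0 0 0 0 0" --grip_force 25

```text
time_s: 6.6
tool_pos: [0.4862, -0.306, 0.0725]
tool_rot: [179.9, 0.0, 89.8]
force: [0.7, -0.7, 0.4]
grip_width: 0.028
```

Call:
send_rows --pt "20 0 0 0 0 0 0" --pt "20 0 0 0 0 0 0"

```text
time_s: 6.8
tool_pos: [0.4857, -0.306, 0.0721]
tool_rot: [180.0, -0.0, 89.8]
force: [-1.1, 0.9, 4.2]
grip_width: 0.0233
```

Call:
send_rows --pt "20 0 0 -20 0 0 0" --pt "20 0 0 -40 0 0 0" --pt "20 0 0 -40 0 0 0" --pt "20 0 0 0 0 0 0" --pt "20 0 0 0 0 0 0"

```text
time_s: 7.3
tool_pos: [0.4859, -0.3059, 0.1718]
tool_rot: [179.9, -0.0, 89.8]
force: [0.2, 0.9, -3.5]
grip_width: 0.0234
```

```bash
python3 - <<'E'
from h import *
o=env.get_obs(); print(o['tool_pos'],o['tool_rot'],o['force'],o['grip_width'])
k=env.get_calibration('wrist'); im=env.read_camera('wrist'); cv2.imwrite('pics/w_g2.png',im[:,:,::-1])
for d in env.regions_of('wrist','gauge'): print(d['confidence'],d['rect'])
z=o['tool_pos'][2]+.0187-.078-.005
print(proj([[*o['tool_pos'][:2],z],[*o['tool_pos'][:2],z+.052],[*o['tool_pos'][:2],z+.047]],k))
# red flange: silhouette
a=im.astype(int); m=(a[:,:,0]>90)&(a[:,:,1]<60)&(a[:,:,2]<60)
m[:, :240]=0; m[:,400:]=0
p=hull(m); print(p.min(0),p.max(0))
for zt in (.0075,.0085): # tip height when hanging .008
    zz=z_tip=o['tool_pos'][2]-.0721+zt
    c=cyl(.017,zz+.047,zz+.052); q=proj(c+np.r_[o['tool_pos'][:2],0],k); print(q.min(0),q.max(0))
cv2.imwrite('pics/w_g2c.png',cv2.resize(im[:,:,::-1][150:450,160:480],(640,600)))
E
```

```text
[ 0.48588019 -0.30585665  0.17183772] [ 1.79924357e+02 -8.80346649e-03  8.97770897e+01] [ 0.22824707  0.93025058 -3.5236556 ] 0.02340493008987586
0.61 [287.1, 248.4, 349.9, 377.4]
[[317.69345882 259.35969047]
 [317.70279779 294.88526881]
 [317.70167128 290.68849339]]
[287.5 263.5] [322.5 295.5]
[284.08810453 259.62702617] [351.31831728 324.3834691 ]
[283.92018788 260.31579665] [351.4867132  325.36522719]
```

View pics/w_g2c.png

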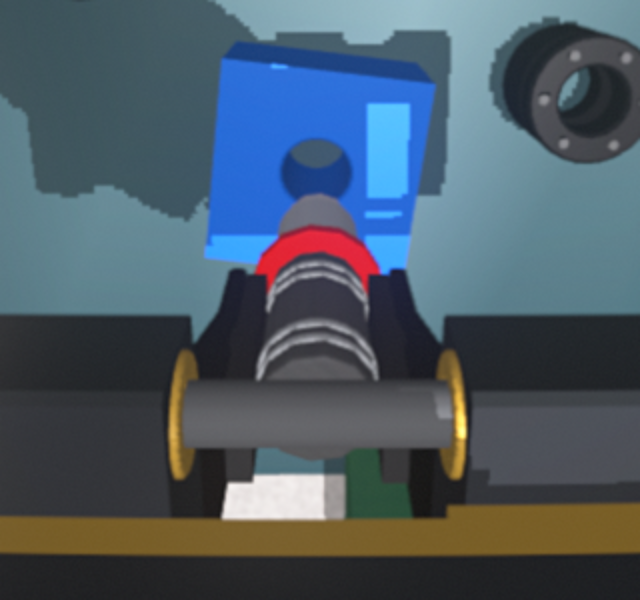

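```bash
python3 - <<'E'
from h import *
o=env.get_obs(); k=env.get_calibration('wrist'); im=cv2.imread('pics/w_g2.png')[:,:,::-1].astype(int)
x,y,Z=o['tool_pos']; zt=Z-.0641
P=lambda r,a,b,dy=0:proj(cyl(r,zt+a,zt+b)+np.array([x,y+dy,0]),k)
for dy in(0,-.001,-.002,.001): print(dy,[P(*m,dy).min(0).round(1).tolist() for m in((.010,0,.012),(.012,.012,.047),(.017,.047,.052))],P(.012,.012,.047,dy).max(0).round(1))
for c in (312,319,326):
    print(c,[tuple(im[r,c]) for r in range(240,272,2)])
d=env.regions_of('wrist','gauge')[0]['region']; 
for r in (250,253,256,259,262,266,270,280): xs=np.nonzero(d[r])[0]; print(r,xs.min() if len(xs) else 0,xs.max() if len(xs) else 0)
E
```

```text
0 [[301.5, 244.6], [294.6, 247.6], [284.1, 260.0]] [341.1 311.7]
-0.001 [[301.6, 246.1], [294.7, 249.2], [284.2, 261.9]] [341.  313.4]
-0.002 [[301.6, 247.6], [294.7, 250.8], [284.3, 263.7]] [341.  315.1]
0.001 [[301.5, 243.1], [294.6, 246.0], [284.1, 258.1]] [341.1 310. ]
312 [(np.int64(26), np.int64(62), np.int64(131)), (np.int64(28), np.int64(62), np.int64(131)), (np.int64(28), np.int64(62), np.int64(131)), (np.int64(30), np.int64(63), np.int64(131)), (np.int64(102), np.int64(104), np.int64(131)), (np.int64(115), np.int64(115), np.int64(128)), (np.int64(110), np.int64(112), np.int64(126)), (np.int64(112), np.int64(114), np.int64(128)), (np.int64(113), np.int64(114), np.int64(128)), (np.int64(112), np.int64(115), np.int64(128)), (np.int64(112), np.int64(115), np.int64(127)), (np.int64(115), np.int64(104), np.int64(117)), (np.int64(140), np.int64(31), np.int64(59)), (np.int64(224), np.int64(43), np.int64(64)), (np.int64(229), np.int64(39), np.int64(60)), (np.int64(228), np.int64(38), np.int64(59))]
319 [(np.int64(26), np.int64(63), np.int64(134)), (np.int64(27), np.int64(64), np.int
[... 789 characters left out ...]
35)), (np.int64(25), np.int64(63), np.int64(134)), (np.int64(60), np.int64(78), np.int64(134)), (np.int64(116), np.int64(115), np.int64(132)), (np.int64(107), np.int64(110), np.int64(126)), (np.int64(107), np.int64(111), np.int64(126)), (np.int64(108), np.int64(111), np.int64(126)), (np.int64(108), np.int64(110), np.int64(126)), (np.int64(109), np.int64(110), np.int64(126)), (np.int64(112), np.int64(106), np.int64(120)), (np.int64(133), np.int64(42), np.int64(68)), (np.int64(198), np.int64(38), np.int64(66)), (np.int64(231), np.int64(40), np.int64(63)), (np.int64(228), np.int64(41), np.int64(64))]
250 310 329
253 307 332
256 304 334
259 302 336
262 300 337
266 299 338
270 296 340
280 289 348
```

Call:
send_rows --pt "20 37 16 0 0 0 0" --pt "20 37 16 0 0 0 0" --pt "20 37 17 0 0 0 0" --pt "20 37 16 0 0 0 0" --pt "20 38 17 20 0 0 0" --pt "20 0 0 30 0 0 0" --pt "20 0 0 0 0 0 0" --pt "20 0 0 0 0 0 0"

```text
time_s: 8.25
tool_pos: [0.567, -0.1212, 0.1205]
tool_rot: [-179.8, 0.1, 89.7]
force: [-0.1, -1.0, -1.2]
grip_width: 0.0232
```

```bash
cat >> h.py <<'E'
def triple(name,q='hub_a'):
    o=env.get_obs(); x,y,Z=o['tool_pos']; print(o['time_s'],o['tool_pos'].round(4),o['tool_rot'].round(2),o['force'].round(1))
    out=[]
    for c in('scene','side','wrist'):
        k=env.get_calibration(c); im=env.read_camera(c); cv2.imwrite(f'pics/{name}_{c}.png',im[:,:,::-1])
        u,v=proj([[x,y,.05]],k)[0].round().astype(int); s=30 if c!='wrist' else 60
        cr=im[max(0,v-s):v+s,u-s:u+s,::-1]; out.append(cv2.resize(cr,(400,400) if cr.shape[0]==cr.shape[1] else (400,int(400*cr.shape[0]/cr.shape[1])),interpolation=cv2.INTER_CUBIC)[:400]); print(c,'crop origin',u-s,v-s,'scale',400/(2*s))
    h=max(a.shape[0] for a in out); out=[cv2.copyMakeBorder(a,0,h-a.shape[0],0,0,cv2.BORDER_CONSTANT) for a in out]
    cv2.imwrite(f'pics/{name}.png',cv2.resize(np.hstack(out),(800,int(h*800/1200)),interpolation=cv2.INTER_AREA))
E
python3 - <<'E'
from h import *
triple('t3')
E
```

```text
8.25 [ 0.567  -0.1212  0.1205] [-1.7981e+02  6.0000e-02  8.9700e+01] [-0.1 -1.  -1.2]
scene crop origin 252 265 scale 6.666666666666667
side crop origin 298 277 scale 6.666666666666667
wrist crop origin 255 194 scale 3.3333333333333335
```

View pics/t3.png

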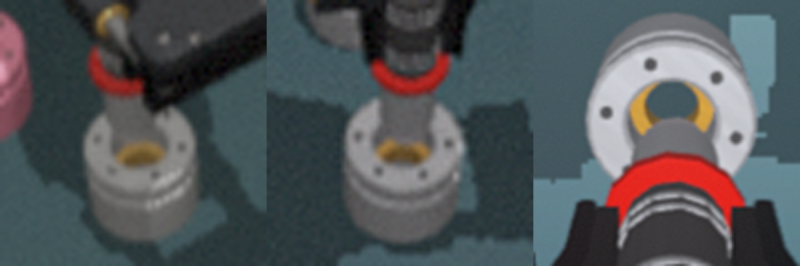

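```bash
python3 - <<'E'
from h import *
o=env.get_obs(); x,y,Z=o['tool_pos']; zt=Z-.0641
for c in('scene','side','wrist'):
    k=env.get_calibration(c); im=cv2.imread(f'pics/t3_{c}.png').astype(float).mean(2)
    im=cv2.GaussianBlur(im,(0,0),.7)
    for nm,P,r,zs in (('gauge',(x,y),.012,(zt+.018,zt+.022,zt+.026,zt+.03,zt+.034)),('hub',(x,y),.026,(.010,.014,.018,.022,.03,.035))):
        if c=='wrist' and nm=='hub': continue
        res=[]
        for z in zs:
            q=proj([[*P,z]],k)[0]; T=np.linalg.inv(k['extrinsics']); dep=(T@[*P,z,1])[2]; w=k['fx']*r/dep
            v=int(round(q[1])); row=im[v]; g=np.abs(np.gradient(row))
            def edge(c0):
                i=np.arange(int(c0-6),int(c0+7)); j=i[g[i].argmax()]; a,b,d=g[j-1],g[j],g[j+1]; return j+.5*(a-d)/(a-2*b+d+1e-9)
            l,rr=edge(q[0]-w),edge(q[0]+w); res.append(((l+rr)/2-q[0],(rr-l)/(2*w)))
        res=np.array(res); mm=1000*dep/k['fx']
        print(c,nm,'mm/px',round(mm,2),'offs px',res[:,0].round(2),'width ratio',res[:,1].round(2),'median mm',round(np.median(res[:,0])*mm,2))
E
```

```text
scene gauge mm/px 2.0 offs px [-2.23 -2.29 -2.31 -2.26  0.4 ] width ratio [0.75 0.75 0.76 0.75 0.33] median mm -4.53
scene hub mm/px 2.08 offs px [-0.83 -0.44 -0.31 -0.03  0.1  -0.19] width ratio [0.92 0.96 0.97 0.98 0.98 0.98] median mm -0.51
side gauge mm/px 1.89 offs px [ 0.87 -0.7  -0.47 -0.2  -2.85] width ratio [1.16 0.44 0.95 1.06 0.77] median mm -0.9
side hub mm/px 1.97 offs px [ 1.85  1.44 -0.26  0.69  0.09 -0.08] width ratio [1.11 1.09 0.99 1.1  0.99 1.  ] median mm 0.77
wrist gauge mm/px 0.55 offs px [-0.17  0.62  0.79 -0.97 -6.83] width ratio [1.11 1.15 1.25 1.27 1.03] median mm -0.09
```

```bash
python3 - <<'E'
from h import *
o=env.get_obs(); x,y,Z=o['tool_pos']; zt=Z-.0641
k=env.get_calibration('wrist'); im=cv2.imread('pics/t3_wrist.png')[:,:,::-1].astype(int)
f=lambda r,z,dx=0,dy=0:(lambda q:(q[:,0].min().round(1),q[:,0].max().round(1),q[:,1].min().round(1)))(proj(np.c_[x+dx+r*np.cos(t),y+dy+r*np.sin(t),0*t+z],k))
for d in(0,.001):print('gauge tip',f(.01,zt,d,d),'step',f(.012,zt+.012,d,d),'flange',f(.017,zt+.047,d,d),'hub base',f(.026,0,d,d),'top',f(.026,.045,d,d),'entry',f(.0135,.045,d,d),'bush bores 18/22',f(.009,.027,d,d),f(.011,.027,d,d))
g=im.sum(2)//3; u=318
print('col',u,list(zip(range(192,275),g[192:275,u])))
for v in(244,248,252,258): print('row',v,270,list(g[v,270:366]))
a=np.uint8(im)[190:290,260:380,::-1]; cv2.imwrite('pics/t3b.png',cv2.resize(a,(720,600),interpolation=cv2.INTER_CUBIC))
E
```

```text
gauge tip (np.float64(301.9), np.float64(333.4), np.float64(244.4)) step (np.float64(297.8), np.float64(337.5), np.float64(247.4)) flange (np.float64(284.8), np.float64(350.6), np.float64(259.9)) hub base (np.float64(284.4), np.float64(350.7), np.float64(200.8)) top (np.float64(278.9), np.float64(356.4), np.float64(214.4)) entry (np.float64(297.5), np.float64(337.8), np.float64(232.9)) bush bores 18/22 (np.float64(305.0), np.float64(330.2), np.float64(232.0)) (np.float64(302.2), np.float64(333.0), np.float64(229.2))
gauge tip (np.float64(303.4), np.float64(335.0), np.float64(242.9)) step (np.float64(299.4), np.float64(339.1), np.float64(245.8)) flange (np.float64(286.7), np.float64(352.5), np.float64(258.0)) hub base (np.float64(285.7), np.float64(352.0), np.float64(199.5)) top (np.float64(280.3), np.float64(357.9), np.float64(212.9)) entry (np.float64(298.9), np.float64(339.3), np.float64(231.5)) bush bores 18/22 (np.float64(306.4), np.float64(331.6), np.float64(230.6)) (np.float64(303.6), np.float64(334.4), np.float64(227.9))
col 318 [(192, np.int64(87)), (193, np.int64(87)), (194,
[... 6759 characters left out ...]
(115), np.int64(114), np.int64(115), np.int64(114), np.int64(114), np.int64(114), np.int64(114), np.int64(114), np.int64(111), np.int64(112), np.int64(111), np.int64(110), np.int64(109), np.int64(107), np.int64(106), np.int64(104), np.int64(106), np.int64(128), np.int64(165), np.int64(186), np.int64(198), np.int64(200), np.int64(199), np.int64(199), np.int64(199), np.int64(184), np.int64(150), np.int64(118), np.int64(113), np.int64(135), np.int64(173), np.int64(200), np.int64(206), np.int64(196), np.int64(177), np.int64(147), np.int64(110), np.int64(82), np.int64(77), np.int64(77), np.int64(79), np.int64(79), np.int64(79), np.int64(80), np.int64(80), np.int64(80), np.int64(78), np.int64(79)]
```

View pics/t3b.png

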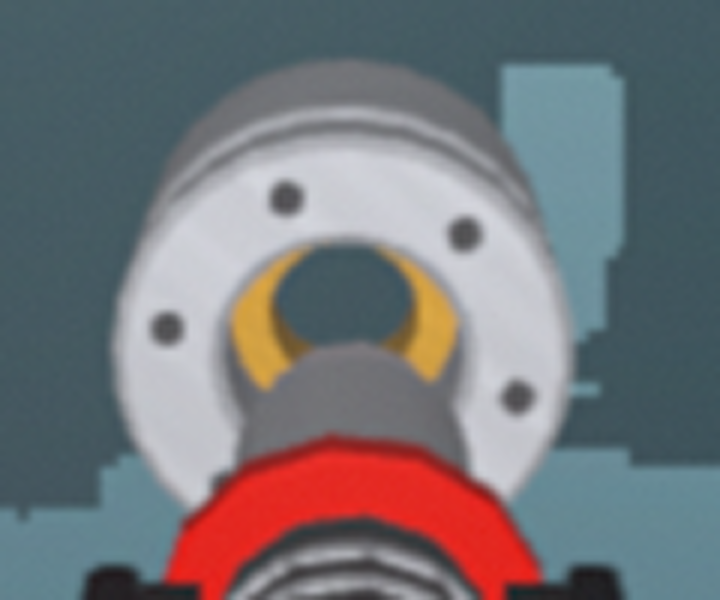

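Close crop: the hub is centred left of and beyond the gauge. Relative to the gauge it is off by about −1.5 mm in x and +2.2 mm in y. The bush bore looks narrow, about 24 px, which is roughly 18 mm. I'll correct and lower to test.

Call:
send_rows --pt "20 2.2 -1.5 0 0 0 0" --pt "20 0 0 0 0 0 0" --pt "20 0 0 10 0 0 0" --pt "20 0 0 10 0 0 0" --pt "20 0 0 4 0 0 0" --pt "20 0 0 2 0 0 0" --pt "20 0 0 0 0 0 0" --pt "20 0 0 0 0 0 0"

```text
time_s: 9.2
tool_pos: [0.5665, -0.1181, 0.0963]
tool_rot: [-179.9, -0.0, 89.8]
force: [-3.1, 0.5, 8.3]
grip_width: 0.0232
```

Call:
send_rows --pt "20 0 0 -4 0 0 0" --pt "20 0 0 0 0 0 0" --pt "20 0 0 0 0 0 0"

```text
time_s: 9.5
tool_pos: [0.5668, -0.118, 0.0992]
tool_rot: [-180.0, 0.0, 89.8]
force: [-0.5, 0.3, -1.7]
grip_width: 0.0233
```

```bash
python3 - <<'E'
from h import *
for i in range(3):
    o=env.get_obs(); print(o['tool_pos'].round(4),o['force'].round(1),o['tool_rot'].round(2))
    im=env.read_camera('wrist')
cv2.imwrite('pics/t3c_wrist.png',im[:,:,::-1]); x,y,Z=env.get_obs()['tool_pos']
print(proj([[x,y,.045],[x,y,Z-.064]],env.get_calibration('wrist')))
cv2.imwrite('pics/t3c.png',cv2.resize(im[190:290,260:380,::-1],(720,600),interpolation=cv2.INTER_CUBIC))
E
```

```text
[ 0.5668 -0.118   0.0992] [-0.5  0.3 -1.7] [-1.7999e+02  1.0000e-02  8.9770e+01]
[ 0.5667 -0.1179  0.0991] [-0.5  0.4 -2.7] [-179.97   -0.     89.78]
[ 0.5667 -0.1179  0.0991] [ 0.8 -0.3 -1.9] [-179.97   -0.     89.77]
[[317.88275934 265.09039718]
 [317.90246176 259.52161494]]
```

View pics/t3c.png

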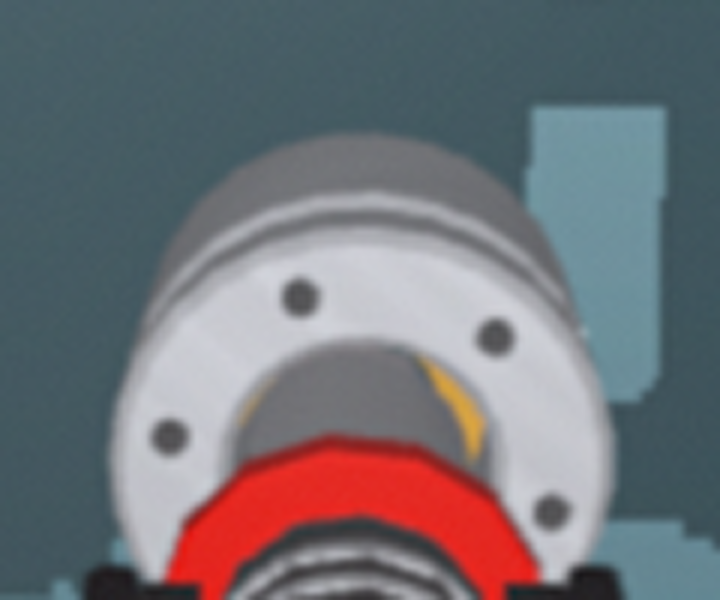

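```bash
cat >> h.py <<'E'
def hubrel(im,pos=None):
    """hub offset from gauge (mm x,y) from wrist picture, by base far edge + outer side edges; gauge perceived at TCP+(.85,-1.35)mm"""
    k=env.get_calibration('wrist'); x,y,Z=env.get_obs()['tool_pos'] if pos is None else pos
    g=cv2.GaussianBlur(im.astype(float).mean(2),(0,0),.8)
    q=lambda r,z,dx=0,dy=0:proj(np.c_[x+dx+r*np.cos(t),y+dy+r*np.sin(t),0*t+z],k)
    # y: base far edge at gauge column
    a=q(.026,0); v0=a[:,1].min(); s=a[:,1].min()-q(.026,0,0,.001)[:,1].min()
    ed=[]
    for u in range(312,326):
        c=g[int(v0)-12:int(v0)+12,u]; d=np.diff(c); j=np.nonzero(d>6)[0]
        if len(j): ed.append(j[0]+int(v0)-12+.5)
    dy=(v0-np.median(ed))/s
    # x: widest row of top face
    b=q(.026,.045); vv=int(b[b[:,0].argmin(),1]); w=[]
    for v in range(vv-10,vv+4):
        c=g[v]; L=int(b[:,0].min()); R=int(b[:,0].max())
        d=np.diff(c); l=np.arange(L-8,L+9); r=np.arange(R-8,R+9)
        w.append((l[d[l].argmax()]+.5,r[d[r].argmin()]+.5))
    w=np.array(w); l=w[:,0].min(); r=w[:,1].max(); sx=(b[:,0].max()-b[:,0].min())/52
    dx=((np.median(w,0).sum()/2)-(b[:,0].min()+b[:,0].max())/2)/sx
    print('hub perceived dx,dy',round(dx,2),round(dy,2),'edges',np.median(w,0),'pred',b[:,0].min().round(1),b[:,0].max().round(1),'far',np.median(ed),v0.round(1)); print('needed shift x,y',round(dx-.85,2),round(dy+1.35,2))
E
python3 - <<'E'
from h import *
hubrel(cv2.imread('pics/t3c_wrist.png'))
E
```

```text
hub perceived dx,dy 1.29 -2.84 edges [278.5 361.5] pred 275.3 360.5 far 211.5 207.5
needed shift x,y 0.44 -1.49
```

Call:
send_rows --pt "20 -1.5 0.4 0 0 0 0" --pt "20 0 0 0 0 0 0" --pt "20 0 0 0 0 0 0" --pt "20 0 0 3 0 0 0" --pt "20 0 0 3 0 0 0" --pt "20 0 0 2 0 0 0" --pt "20 0 0 0 0 0 0" --pt "20 0 0 0 0 0 0"

```text
time_s: 10.45
tool_pos: [0.5672, -0.1195, 0.0915]
tool_rot: [-180.0, -0.0, 89.8]
force: [0.6, -0.4, -0.8]
grip_width: 0.0231
```

Call:
send_rows --pt "20 0 0 2 0 0 0" --pt "20 0 0 2 0 0 0" --pt "20 0 0 0 0 0 0"

```text
time_s: 10.75
tool_pos: [0.5681, -0.1198, 0.0908]
tool_rot: [179.9, -0.1, 89.8]
force: [-6.0, 1.5, 17.7]
grip_width: 0.0238
```

Call:
send_rows --pt "20 0 0 -1.5 0 0 0" --pt "20 1 0 0 0 0 0" --pt "20 0 1 0 0 0 0" --pt "20 -1 0 0 0 0 0" --pt "20 -1 0 0 0 0 0" --pt "20 0 -1 0 0 0 0" --pt "20 0 -1 0 0 0 0" --pt "20 1 0 0 0 0 0" --pt "20 1 0 0 0 0 0" --pt "20 -1 1 0 0 0 0" --pt "20 0 0 0 0 0 0"

```text
time_s: 11.85
tool_pos: [0.5678, -0.1197, 0.0909]
tool_rot: [179.9, -0.0, 89.8]
force: [-2.7, 0.5, 9.0]
grip_width: 0.0233
```

Call:
send_rows --pt "20 0 0 -10 0 0 0" --pt "20 0 0 -30 0 0 0" --pt "20 36 -2 0 0 0 0" --pt "20 36 -1 0 0 0 0" --pt "20 36 -2 0 0 0 0" --pt "20 0 0 14 0 0 0" --pt "20 0 0 0 0 0 0" --pt "20 0 0 0 0 0 0" --pt "20 0 0 0 0 0 0" --pt "20 0 0 0 0 0 0"

```text
time_s: 12.85
tool_pos: [0.5631, -0.0128, 0.1156]
tool_rot: [179.9, 0.0, 89.6]
force: [0.1, 0.8, -1.4]
grip_width: 0.0235
```

```bash
cat >> h.py <<'E'
def tlook(n):
    o=env.get_obs(); print(o['time_s'],o['tool_pos'].round(4),o['tool_rot'].round(2),o['force'].round(1),o['joint_velocities'].round(1))
    im=env.read_camera('wrist'); cv2.imwrite(f'pics/{n}.png',im[:,:,::-1]); hubrel(im,o['tool_pos'])
    cv2.imwrite(f'pics/{n}c.png',cv2.resize(im[180:290,250:390,::-1],(700,550),interpolation=cv2.INTER_CUBIC))
E
python3 - <<'E'
from h import *
tlook('t2')
E
```

```text
12.85 [ 0.5631 -0.0128  0.1156] [1.7995e+02 1.0000e-02 8.9650e+01] [ 0.1  0.8 -1.4] [-0.1  0.1 -0.3  0.  -0.1 -0.  -0.1]
hub perceived dx,dy 0.76 0.48 edges [279.5 358.5] pred 278.0 357.7 far 202.5 203.1
needed shift x,y -0.09 1.83
```

View pics/t2c.png

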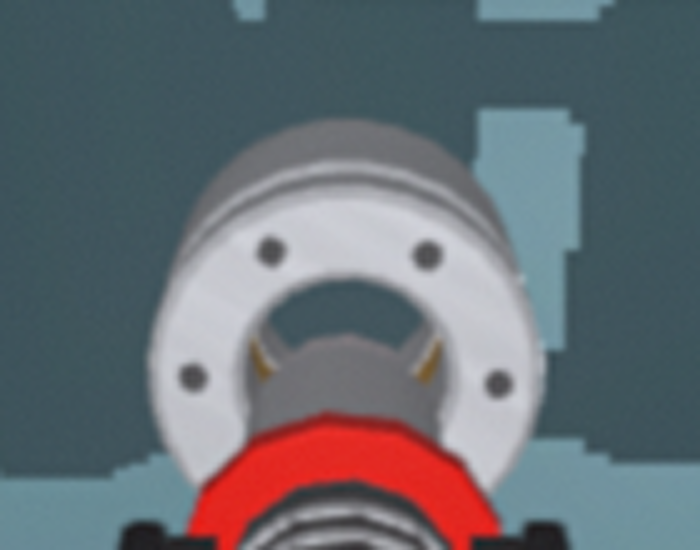

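The image shows a very wide bush in h2 (a thin brass ring), so it probably lets the no-go step in. I'll still confirm with the gauge.

Call:
send_rows --pt "20 1.8 0 0 0 0 0" --pt "20 0 0 0 0 0 0" --pt "20 0 0 8 0 0 0" --pt "20 0 0 8 0 0 0" --pt "20 0 0 5 0 0 0" --pt "20 0 0 0 0 0 0" --pt "20 0 0 0 0 0 0"

```text
time_s: 13.6
tool_pos: [0.5629, -0.0102, 0.0936]
tool_rot: [180.0, 0.0, 89.8]
force: [0.8, -1.6, -2.5]
grip_width: 0.0236
```

Call:
send_rows --pt "20 0 0 4 0 0 0" --pt "20 0 0 4 0 0 0" --pt "20 0 0 4 0 0 0" --pt "20 0 0 4 0 0 0" --pt "20 0 0 3 0 0 0" --pt "20 0 0 0 0 0 0" --pt "20 0 0 0 0 0 0"

```text
time_s: 14.3
tool_pos: [0.5622, -0.0093, 0.0746]
tool_rot: [-179.9, -0.0, 89.8]
force: [0.9, -1.4, -2.3]
grip_width: 0.0236
```

h2 passes everything: tip at 10 mm with no contact. h3 was too narrow, so h1 should be the good one. I'll test it next.

Call:
send_rows --pt "20 0 0 -25 0 0 0" --pt "20 0 0 -40 0 0 0" --pt "20 38 -10 0 0 0 0" --pt "20 38 -10 0 0 0 0" --pt "20 38 -10 0 0 0 0" --pt "20 38 -9 0 0 0 0" --pt "20 0 0 20 0 0 0" --pt "20 0 0 0 0 0 0" --pt "20 0 0 0 0 0 0" --pt "20 0 0 0 0 0 0" --pt "20 0 0 0 0 0 0"

```text
time_s: 15.4
tool_pos: [0.525, 0.1416, 0.1209]
tool_rot: [179.9, -0.0, 89.7]
force: [0.4, 0.4, -1.9]
grip_width: 0.0234
```

```bash
python3 - <<'E'
from h import *
tlook('t1')
E
```

```text
15.4 [0.525  0.1416 0.1209] [ 1.7994e+02 -3.0000e-02  8.9660e+01] [ 0.4  0.4 -1.9] [-0.1  0.1 -0.2  0.1 -0.1 -0.1  0. ]
hub perceived dx,dy -0.6 -2.19 edges [278.5 355.5] pred 278.8 357.0 far 204.5 201.7
needed shift x,y -1.45 -0.84
```

View pics/t1c.png

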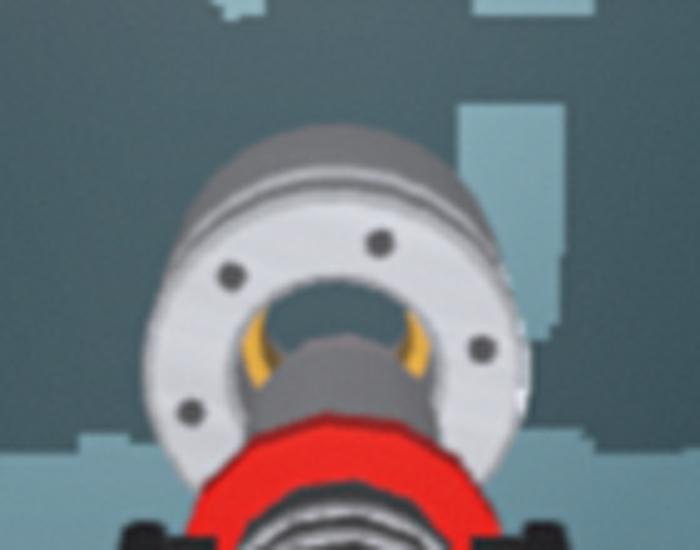

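The picture shows h1 with a middle-sized bore, and the hub sits about 1.4 mm left of and 0.8 mm below the gauge. I'll correct and lower.

Call:
send_rows --pt "20 -0.8 -1.4 0 0 0 0" --pt "20 0 0 0 0 0 0" --pt "20 0 0 8 0 0 0" --pt "20 0 0 8 0 0 0" --pt "20 0 0 6 0 0 0" --pt "20 0 0 4 0 0 0" --pt "20 0 0 0 0 0 0" --pt "20 0 0 0 0 0 0"

```text
time_s: 16.25
tool_pos: [0.5228, 0.1415, 0.0939]
tool_rot: [-180.0, 0.0, 89.8]
force: [0.3, 0.1, -1.6]
grip_width: 0.0231
```

Call:
send_rows --pt "20 0 0 3 0 0 0" --pt "20 0 0 2 0 0 0" --pt "20 0 0 0 0 0 0" --pt "20 0 0 0 0 0 0"

```text
time_s: 16.65
tool_pos: [0.5229, 0.1417, 0.089]
tool_rot: [180.0, 0.0, 89.8]
force: [0.4, -0.1, -1.7]
grip_width: 0.0232
```

Call:
send_rows --pt "20 0 0 3 0 0 0" --pt "20 0 0 3 0 0 0" --pt "20 0 0 3 0 0 0" --pt "20 0 0 2 0 0 0" --pt "20 0 0 1.5 0 0 0" --pt "20 0 0 0 0 0 0" --pt "20 0 0 0 0 0 0"

```text
time_s: 17.35
tool_pos: [0.5234, 0.1417, 0.0787]
tool_rot: [180.0, -0.1, 89.8]
force: [-4.3, -2.0, 14.0]
grip_width: 0.0233
```

h1 is good: the go end is in, and the no-go step stops with the tip at 15 mm. I'll ease off and let go.

Call:
send_rows --pt "20 0 0 -1.5 0 0 0" --pt "20 0 0 0 0 0 0" --pt "40 0 0 0 0 0 0" --pt "60 0 0 0 0 0 0" --pt "60 0 0 0 0 0 0" --pt "60 0 0 0 0 0 0" --pt "60 0 0 -20 0 0 0" --pt "60 0 0 -40 0 0 0" --pt "60 0 0 -45 0 0 0" --pt "60 0 0 -40 0 0 0" --pt "60 0 0 0 0 0 0" --pt "60 0 0 0 0 0 0"

```text
time_s: 18.55
tool_pos: [0.5234, 0.142, 0.2238]
tool_rot: [179.9, -0.1, 89.8]
force: [-0.2, -0.4, -1.9]
grip_width: 0.06
```

```bash
python3 - <<'E'
from h import *
o=env.get_obs(); print(o['tool_pos'].round(4),o['force'].round(1),o['grip_width'])
im=env.read_camera('wrist'); cv2.imwrite('pics/g1.png',im[:,:,::-1])
s=env.read_camera('side'); cv2.imwrite('pics/g1s.png',s[:,:,::-1])
cv2.imwrite('pics/g1c.png',np.hstack([cv2.resize(im[130:370,160:480,::-1],(400,300)),cv2.resize(s[150:300,230:430,::-1],(400,300))]))
E
```

```text
[0.5234 0.142  0.2238] [-0.2 -0.4 -1.9] 0.06002297124925852
```

View pics/g1c.png

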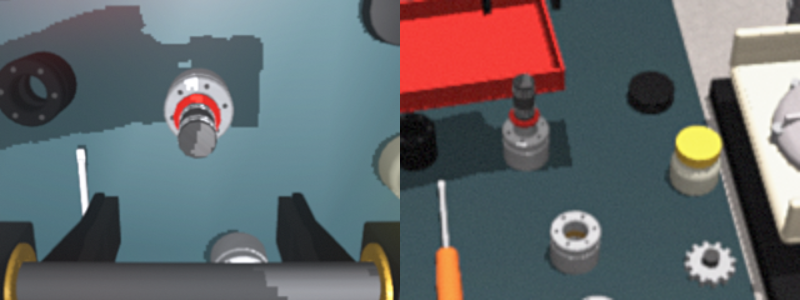

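The gauge stands upright in h1, with the fingers clear. Next I fetch h2 for the tray.

Call:
send_rows --pt "70 -38 10 0 0 0 0" --pt "70 -39 10 0 0 0 0" --pt "70 -39 10 0 0 0 0" --pt "70 -38 10 20 0 0 0" --pt "70 0 0 45 0 0 0" --pt "70 0 0 45 0 0 0" --pt "70 0 0 45 0 0 0" --pt "70 0 0 35 0 0 0" --pt "70 0 0 21 0 0 0" --pt "70 0 0 0 0 0 0" --pt "70 0 0 0 0 0 0" --pt "50 0 0 0 0 0 0" --grip_force 30

```text
time_s: 19.85
tool_pos: [0.5632, -0.0126, 0.0132]
tool_rot: [179.9, -0.0, 89.8]
force: [-1.1, -0.6, -0.3]
grip_width: 0.0672
```

Call:
send_rows --pt "46 0 0 0 0 0 0" --pt "46 0 0 0 0 0 0" --pt "46 0 0 0 0 0 0" --pt "46 0 0 0 0 0 0" --pt "46 0 0 -20 0 0 0" --pt "46 0 0 -45 0 0 0" --pt "46 0 0 -45 0 0 0" --pt "46 0 0 -45 0 0 0" --pt "46 0 0 -15 0 0 0" --pt "46 0 0 0 0 0 0"

```text
time_s: 20.85
tool_pos: [0.5639, -0.0124, 0.1843]
tool_rot: [179.7, -0.1, 89.8]
force: [0.4, 0.3, -4.4]
grip_width: 0.0528
```

Call:
send_rows --pt "46 40 -7 0 0 0 0" --pt "46 41 -7 0 0 0 0" --pt "46 41 -7 0 0 0 0" --pt "46 41 -8 0 0 0 0" --pt "46 41 -7 0 0 0 0" --pt "46 41 -7 0 0 0 0" --pt "46 40 -8 0 0 0 0" --pt "46 40 -7 0 0 0 0" --pt "46 0 0 40 0 0 0" --pt "46 0 0 40 0 0 0" --pt "46 0 0 40 0 0 0" --pt "46 0 0 0 0 0 0"

```text
time_s: 22.05
tool_pos: [0.499, 0.3087, 0.053]
tool_rot: [-179.2, 0.6, 89.8]
force: [-1.2, -0.8, -4.6]
grip_width: 0.0532
```

Call:
send_rows --pt "46 0 0 30 0 0 0" --pt "46 0 0 12 0 0 0" --pt "46 0 0 3 0 0 0" --pt "46 0 0 0 0 0 0" --pt "46 0 0 0 0 0 0"

```text
time_s: 22.55
tool_pos: [0.5064, 0.3133, 0.0182]
tool_rot: [179.9, -0.1, 89.8]
force: [-0.3, -0.4, -4.0]
grip_width: 0.0533
```

Call:
send_rows --pt "46 0 0 1.5 0 0 0" --pt "46 0 0 0 0 0 0" --pt "62 0 0 0 0 0 0" --pt "62 0 0 0 0 0 0" --pt "62 0 0 0 0 0 0" --pt "62 0 0 -20 0 0 0" --pt "62 0 0 -45 0 0 0" --pt "62 0 0 -45 0 0 0" --pt "62 0 0 -45 0 0 0" --pt "62 0 0 -20 0 0 0" --pt "62 0 0 0 0 0 0"

```text
time_s: 23.65
tool_pos: [0.5077, 0.3139, 0.1949]
tool_rot: [179.7, -0.3, 89.8]
force: [0.5, 0.3, 0.3]
grip_width: 0.0624
```

Call:
send_rows --pt "70 -43 6 0 0 0 0" --pt "70 -43 6 0 0 0 0" --pt "70 -43 6 0 0 0 0" --pt "70 -43 6 0 0 0 0" --pt "70 -43 6 0 0 0 0" --pt "70 -43 6 0 0 0 0" --pt "70 -44 6 0 0 0 0" --pt "70 -43 6 0 0 0 0" --pt "70 -44 6 0 0 0 0" --pt "70 -44 7 0 0 0 0" --pt "70 0 0 0 0 0 0" --pt "70 0 0 0 0 0 0"

```text
time_s: 24.85
tool_pos: [0.564, -0.1218, 0.1893]
tool_rot: [-179.9, 0.0, 89.6]
force: [0.1, 0.5, -0.4]
grip_width: 0.0703
```

```bash
python3 - <<'E'
from h import *
print(env.get_obs()['tool_pos'].round(4),env.get_obs()['time_s'])
wlook('w_h3b','hub_a',cyl(.026,0,.045),[.5675,-.120])
E
```

```text
[ 0.564  -0.1218  0.1893] 24.85
w_h3b 0.87 [295. 189. 356. 252.] [ 0.5682 -0.1204] 0.48
```

Call:
send_rows --pt "70 2 3.5 20 0 0 0" --pt "70 0 0 45 0 0 0" --pt "70 0 0 45 0 0 0" --pt "70 0 0 40 0 0 0" --pt "70 0 0 20 0 0 0" --pt "70 0 0 6 0 0 0" --pt "70 0 0 0 0 0 0" --pt "70 0 0 0 0 0 0" --pt "50 0 0 0 0 0 0" --pt "46 0 0 0 0 0 0" --pt "46 0 0 0 0 0 0" --pt "46 0 0 0 0 0 0"

```text
time_s: 26.15
tool_pos: [0.5681, -0.1184, 0.0154]
tool_rot: [-180.0, -0.0, 89.8]
force: [-2.8, 0.8, 5.4]
grip_width: 0.0534
```

Call:
send_rows --pt "46 0 0 0 0 0 0" --pt "46 0 0 0 0 0 0" --pt "46 0 0 -20 0 0 0" --pt "46 0 0 -45 0 0 0" --pt "46 0 0 -45 0 0 0" --pt "46 0 0 -45 0 0 0" --pt "46 0 0 -15 0 0 0" --pt "46 0 0 0 0 0 0"

```text
time_s: 26.95
tool_pos: [0.5696, -0.1187, 0.1863]
tool_rot: [179.8, -0.0, 89.8]
force: [0.1, 0.2, -4.2]
grip_width: 0.0529
```

Call:
send_rows --pt "46 42 -15 0 0 0 0" --pt "46 42 -15 0 0 0 0" --pt "46 43 -16 0 0 0 0" --pt "46 42 -15 0 0 0 0" --pt "46 43 -16 0 0 0 0" --pt "46 42 -15 0 0 0 0" --pt "46 43 -16 0 0 0 0" --pt "46 42 -15 0 0 0 0" --pt "46 43 -16 0 0 0 0" --pt "46 42 -15 0 0 0 0" --pt "46 0 0 0 0 0 0" --pt "46 0 0 0 0 0 0"

```text
time_s: 28.15
tool_pos: [0.4139, 0.3061, 0.1812]
tool_rot: [-179.8, 0.3, 90.0]
force: [0.7, -0.9, -3.6]
grip_width: 0.0529
```

Call:
send_rows --pt "46 0 0 40 0 0 0" --pt "46 0 0 40 0 0 0" --pt "46 0 0 40 0 0 0" --pt "46 0 0 30 0 0 0" --pt "46 0 0 12 0 0 0" --pt "46 0 0 3 0 0 0" --pt "46 0 0 0 0 0 0" --pt "46 0 0 0 0 0 0"

```text
time_s: 28.95
tool_pos: [0.4168, 0.3055, 0.0197]
tool_rot: [180.0, -0.0, 89.7]
force: [0.8, 0.1, -3.9]
grip_width: 0.0529
```

Call:
send_rows --pt "46 0 0 1.5 0 0 0" --pt "46 0 0 0 0 0 0" --pt "60 0 0 0 0 0 0" --pt "60 0 0 0 0 0 0" --pt "60 0 0 0 0 0 0" --pt "60 0 0 -20 0 0 0" --pt "60 0 0 -45 0 0 0" --pt "60 0 0 -45 0 0 0" --pt "60 0 0 -45 0 0 0" --pt "60 50 0 -35 0 0 0" --pt "60 50 0 0 0 0 0" --pt "60 0 0 0 0 0 0"

```text
time_s: 30.15
tool_pos: [0.4138, 0.4051, 0.2024]
tool_rot: [180.0, -0.3, 90.3]
force: [-0.9, -0.1, -0.0]
grip_width: 0.0599
```

```bash
python3 - <<'E'
from h import *
print(env.get_obs()['tool_pos'].round(4),env.get_obs()['force'].round(1))
im={c:env.read_camera(c) for c in('scene','side')}
for c in im:
    cv2.imwrite(f'pics/f_{c}.png',im[c][:,:,::-1])
    k=env.get_calibration(c)
    for d in env.regions_of(c,'hub_a'):
        r=d['rect']; print(c,round(d['confidence'],2),ray((r[0]+r[2])/2,(r[1]+r[3])/2,k,.025)[:2].round(3))
cv2.imwrite('pics/fc.png',np.hstack([cv2.resize(im['side'][130:450,190:430,::-1],(420,560)),cv2.resize(im['scene'][140:380,200:362+60,::-1],(370,560))]))
E
```

```text
[0.4138 0.4051 0.2024] [-0.9 -0.1 -0. ]
scene 0.93 [0.529 0.14 ]
scene 0.89 [0.405 0.151]
scene 0.87 [0.422 0.303]
scene 0.84 [ 0.474 -0.154]
scene 0.81 [0.508 0.314]
scene 0.68 [ 0.399 -0.217]
scene 0.61 [ 0.489 -0.303]
scene 0.58 [ 0.599 -0.282]
side 0.93 [0.525 0.125]
side 0.93 [0.395 0.146]
side 0.87 [ 0.393 -0.22 ]
side 0.83 [0.51  0.314]
side 0.78 [0.413 0.306]
side 0.66 [ 0.473 -0.158]
side 0.2 [ 0.69  -0.058]
```

View pics/fc.png

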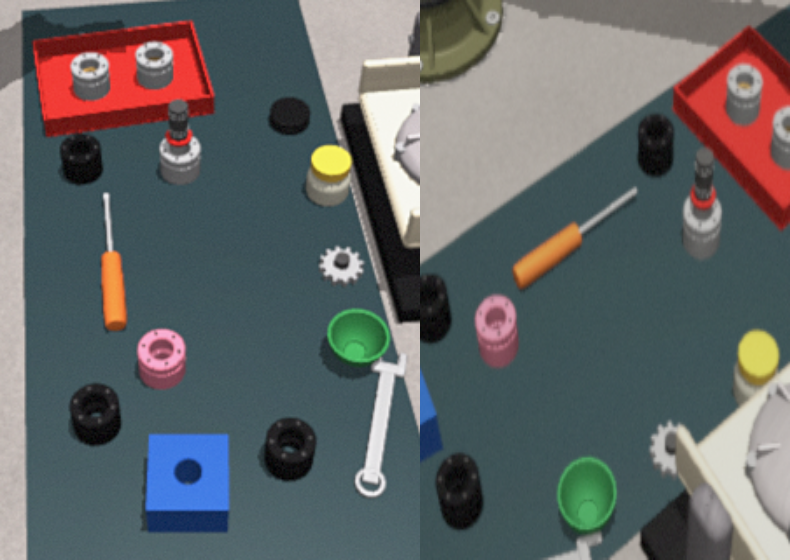

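The last pictures show both reject hubs upright on the tray floor, the gauge standing in the good hub, everything else where it was, and the gripper clear. Handing in.

```bash
python3 -c "
from cell import env
print(env.sign_off())"
```

```text
the job is handed in; nothing more can be done
None
```

The job is done and handed in. The gauge stands let go in the good hub, and the other two hubs are side by side on the floor of the reject tray. It took about 30 s of the 72 s.

| Hub (start position, m) | Where the gauge stopped | Result |
|---|---|---|
| (0.567, −0.120) | Tip about 27 mm up, even after a small search around the bore; the bore also looked about 18 mm wide | Too narrow, in the tray |
| (0.563, −0.012) | I lowered the tip to about 10 mm and met nothing, so the no-go step went in too | Too wide, in the tray |
| (0.523, 0.141) | Go end in, stopped with the tip at about 15 mm | Good, gauge left standing in it |

The last pictures show both rejects upright in the tray, about 0.09 m apart. The gauge is upright in the good hub, which stands about where it was. The other things look untouched and the gripper is clear.

- **First try on the narrow hub:** the gauge was about 1.5 mm off-centre and caught on the rim with about 10 N. I realigned and repeated the test.
- **Measurements that disagreed:** position estimates differed by 1–2 mm between cameras. I aligned the gauge from close wrist-camera views instead.
- **Not measured:** I did not measure the gauge's height again after letting go. I only checked it by eye.

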